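# Prop open the lid of an instrument housing

## Robot

A 7-joint arm with a two-finger parallel gripper is mounted at the origin on the work surface. World frame = base frame: x ahead of the robot, y to its left, z up, the work surface at z = 0. Lengths are in m, angles in rad, forces in N, time in s.
With the tool pointing down it reaches from about 0.35 to 0.9 m from the base axis. Payload 19.9 kg.
Tool frame: the origin (TCP) lies midway between the tips of the shut fingers; the grasp point (between the pads) lies 19 mm behind it (r.grip_depth is the distance from the TCP to the grasp point, in m); x points along the fingers, z is the direction in which the jaws open and shut, and the axes are right-handed (so a half turn about x gives the same grasp; the last joint's range is limited). The gripper opens to 94 mm and grips with 3 to 60 N. Pads are 16 mm wide; open, the fingers measure 119 mm over their backs; the gripper's body (75 mm by 177 mm) begins 78 mm behind the grasp point.
Start: joints at [1.232, 0.417, -0.01, 1.614, 0.005, 1.111, -0.053], TCP at [0.183, -0.598, 0.205] pointing down, gripper open.
Joint ranges: [-2.81, 2.81], [-0.39, 2.02], [-1.27, 1.25], [0.06, 2.57], [-1.19, 4.33], [0.19, 2], [-2.82, 2.82]. Speed limits (rad/s): [1.89, 1.89, 2.39, 2.39, 3.01, 3.01, 3.01].

## Interface

Orientations are given as a unit quaternion [x, y, z, w].
In Python, from rig import r, planner, read_state, cams gives the robot as it stands. Calls block until the motion is done:
- r.reach(position, orientation): joint-space move of the TCP to a pose.
- r.move_linear(position, max_speed=0.15, rotation=None): straight line of the TCP; rotation=None keeps the orientation; max_speed is the mean speed in m/s.
- r.movej(angles): joint-space move.
- r.grip(opening, grip_force=None): finger opening in m; grip_force is the grip in N (None keeps the last); returns when the fingers have stopped.
- r.dwell(seconds).
- planner.ik(position, orientation): joint angles nearest the present ones, or None.
- read_state(): the state.
- cams.read_camera(name): name is "scene" or "side" or "wrist"; returns the picture (384x512x3 uint8, red, green, blue); there is no depth.
- cams.camera_params(name): a dict with "fx", "fy", "cx", "cy" (pixels), "origin" and "attitude" of the camera in the world. Camera axes: x right, y down, z forward; pixel columns grow to the right and rows downward; lengths in m; the calibration is good to about 2 mm. A picture is of the moment at which its call begins: read the wrist's pose just before it. camera_params takes no time and is no camera call; for the wrist camera it gives the pose at the moment of the call.
A pose or a line that the arm cannot do raises r.Unreachable and nothing moves.
- r.job_done(): hands the job in, once; it reports no verdict.
The state is a dict: "clock": time; "joint_pos": joint angles; "qd": joint speeds; "joint_torque": joint torques, N m; "eef_pos": TCP position; "eef_rot": TCP orientation; "force": force on the tool from outside, world axes, zero at the start; "torque": the same for the moment, N m; "grip_width": finger opening in m.
Only numpy, scipy, OpenCV 4.12 (cv2) and the standard library are available. Lean on these libraries where they do the work, as an engineer would, in place of code of your own. Each camera call takes 0.05 s, during which the arm holds its last target.

## Task

On the open brass housing, swing the prop rod up out of its clip as far as it goes and leave it standing. Then tip the leaning white lid forward over the box, so that it sinks down onto the rod and stays propped half open, with the rod's tip in the slot under the lid. Wait until it has come to rest there.

Things in the scene. Friction and masses are not known exactly. Their poses are not given: they have to be found in the camera images.
- prop (a joint): prop rod: steel, 10 mm thick, lying over the end wall of the open brass box (200 x 224 x 92 mm high, fixed). 0: level in its clip, 26 mm above the rim; 0.937: up at its stop. Pivots at its end far from the lid's hinge; lifts freely out of the clip; a stiff pivot keeps it at any angle (2 N at the sleeve moves it). Not the fixed grab rail on the opposite wall, nor the loose post on the table
- prop_sleeve (a point): centre of the rod's black rubber sleeve (16 mm thick, 36 mm long), the place to pinch: 118 mm from the pivot, 38 mm from the tip (12 mm ball). 18 mm free below it to the rim when stowed (wall 4 mm thick, free both sides). y axis: along the rod, pivot to tip; x: the pivot's axis, level, into the box, parallel to the lid's hinge; z: up when stowed. Clip 60 mm from the pivot
- lid (a joint): opening of the white lid (plate 222 mm along its hinge, 220 mm deep, 4 mm thick, 0.4 kg; hinge 92 mm high). 0 closed, 1.57 upright; starts leaning back, away from the box, near its stop at 1.85. Tipped past upright (below about 1.4) it sinks by its weight in 1 to 3 s, slowed by a damper, and rests on the raised rod at about 1.05; with the rod down it goes on to nearly shut
- lid_edge (a point): middle of the lid's free edge (top edge as it stands, about 300 mm up). z axis: out of the outer face, away from the box as it stands; y: from the edge to the hinge, 220 mm; x: along the edge, away from the rod. The tip's slot is a dark steel socket on the inner face, 46 x 26 mm inside, 14 mm deep, 98 mm along -x, 174 mm from the hinge; it meets the tip when the rod is within 0.15 of its stop

How it is judged:
On the way:
1. the prop rod is swung up while the lid still stands open (value of joint prop above 0.76 rad and value of joint lid above 1.25 rad), for 0.2 s.
At the end, for the whole second after the job is handed in: the prop rod is up within 0.17 rad (10 degrees) of its stop, and the lid rests on it at 0.85 to 1.2 rad (about 60 degrees open), no longer moving (value of joint prop above 0.76 rad and value of joint lid between 0.85 and 1.2 rad and velocity of joint lid between -0.05 and 0.05 rad/s); the robot touches nothing.
It also fails if it takes over 51 s, if anything falls off the work surface, if the arm or the gripper's body presses on something with over 40 N, if the wrist force passes 120 N, or if a joint passes its speed limit or range.

## Working session

There is one attempt and no reset: what is moved stays moved. The work goes in short steps, each a Python script; the robot and the scene stay as the last script left them, time stands still between calls to the robot, and variables do not carry over. Pictures are saved under pics/ and viewed, and the job is handed in when it is done.

```bash
ls; mkdir -p pics; python3 - <<'E'
from rig import r, planner, read_state, cams
import cv2
for n in ["scene","side","wrist"]:
    p=cams.camera_params(n); print(n,p)
    im=cams.read_camera(n); cv2.imwrite(f"pics/{n}0.png",im[:,:,::-1])
s=read_state(); print(s)
E
```

```text
pics
scene {'fx': 366.99041332245935, 'fy': 366.99041332245935, 'cx': 255.88306446375276, 'cy': 193.44579029333664, 'origin': array([0.80049005, 0.36404195, 0.6549024 ]), 'attitude': array([ 0.27067838,  0.90645018, -0.30965314, -0.09589688])}
side {'fx': 350.5919242151981, 'fy': 350.5919242151981, 'cx': 258.2692909483958, 'cy': 194.37599385243206, 'origin': array([ 0.30818095, -0.45842531,  0.4880029 ]), 'attitude': array([ 0.84965567, -0.22985709,  0.12708752, -0.45727423])}
wrist {'fx': 330.39486150890633, 'fy': 330.39486150890633, 'cx': 260.4992129477829, 'cy': 189.43938407285827, 'origin': array([ 0.25627683, -0.57481771,  0.38290441]), 'attitude': array([ 0.79683669, -0.58928181, -0.08001669,  0.10675003])}
{'clock': 0.15, 'joint_pos': array([ 1.2325019 ,  0.41783968, -0.01029127,  1.6140139 ,  0.00468561,
        1.11067123, -0.05298914]), 'qd': array([-0.00015738, -0.00179726,  0.00023832, -0.00311915, -0.00077332,
       -0.00047238,  0.00124403]), 'joint_torque': array([-5.09604433e-05, -8.51535702e+01,  6.39054794e-01, -4.26135170e+01,
       -4.87489882e-02,  1.71971577e-02,  1.40763163e-04]), 'eef_pos': array([ 0.1826951 , -0.59741668,  0.20497652]), 'eef_rot': array([ 0.42074869,  0.5687033 , -0.42040665,  0.56815961]), 'force': array([-0.04269447,  0.2403657 , -0.53607921]), 'torque': array([ 0.01348157, -0.00890152,  0.00026813]), 'grip_width': 0.09398795132513031}
```

View pics/scene0.png

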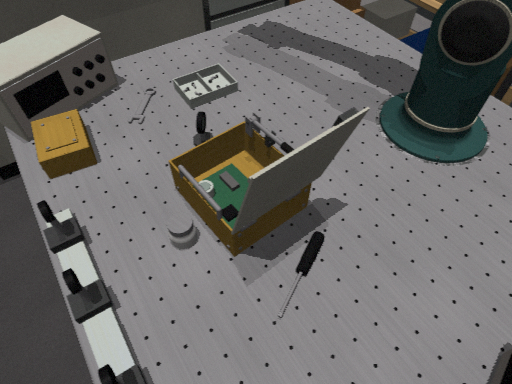

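View pics/side0.png

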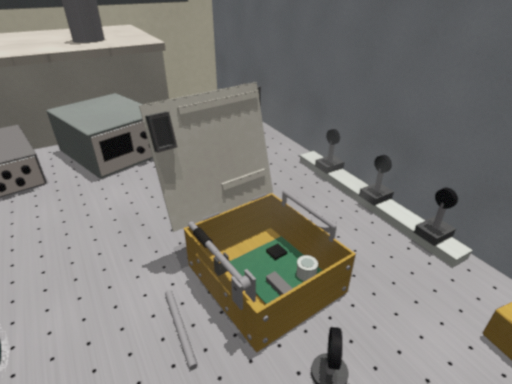

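View pics/wrist0.png

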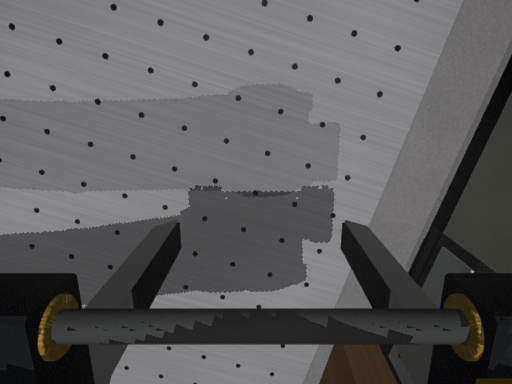

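Scene view: box around (240,185), lid leaning toward the robot base. Side view: socket is at (160,130) on the lid. The rod with the black sleeve runs over the left wall from (200,232) to (250,285). Next I zoom in.

```bash
python3 - <<'E'
import cv2
a=cv2.imread("pics/side0.png")[75:345,130:370]; cv2.imwrite("pics/side_z.png",cv2.resize(a,None,fx=2.2,fy=2.2,interpolation=cv2.INTER_CUBIC))
a=cv2.imread("pics/scene0.png")[95:255,150:380]; cv2.imwrite("pics/scene_z.png",cv2.resize(a,None,fx=3.4,fy=3.4,interpolation=cv2.INTER_CUBIC))
E
```

```text
(no output)
```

View pics/side_z.png

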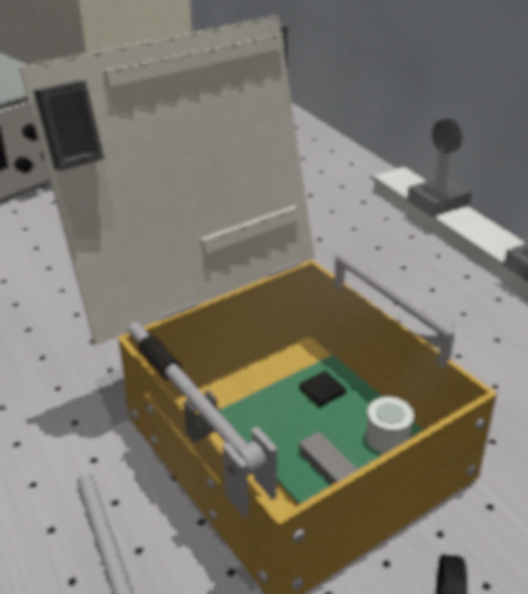

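View pics/scene_z.png

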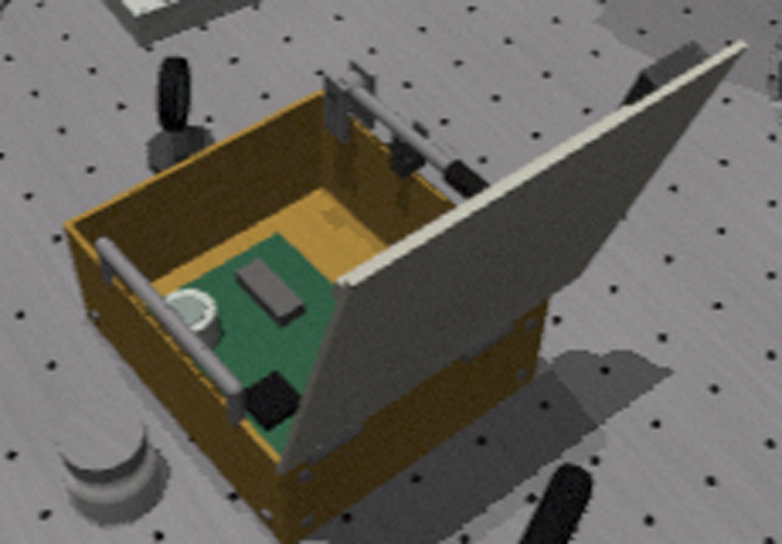

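```bash
cat > h.py <<'E'
import numpy as np
from scipy.spatial.transform import Rotation as R
from rig import r, planner, read_state, cams
def ray(n,uv):
    p=cams.camera_params(n); d=np.array([(uv[0]-p['cx'])/p['fx'],(uv[1]-p['cy'])/p['fy'],1])
    d=R.from_quat(p['attitude']).apply(d); return np.array(p['origin']),d/np.linalg.norm(d)
def onz(n,uv,z):
    o,d=ray(n,uv); return o+d*(z-o[2])/d[2]
def tri(rays):
    A=0;b=0
    for o,d in rays:
        P=np.eye(3)-np.outer(d,d);A=A+P;b=b+P@o
    return np.linalg.solve(A,b)
def proj(n,X):
    p=cams.camera_params(n); c=R.from_quat(p['attitude']).inv().apply(np.asarray(X)-p['origin']); return np.array([p['fx']*c[0]/c[2]+p['cx'],p['fy']*c[1]/c[2]+p['cy']])
E
python3 - <<'E'
from h import *
np.set_printoptions(precision=4,suppress=True)
S=lambda x,y:(130+(x+.5)/2.2-.5,75+(y+.5)/2.2-.5); C=lambda x,y:(150+(x+.5)/3.4-.5,95+(y+.5)/3.4-.5)
for k,p,z in [("sleeve",(156,350),.118),("pivot",(253,455),.118),("tip",(136,329),.118),("near",(285,520),.092),("right",(492,395),.092),("back",(315,264),.092),("left",(125,338),.092)]:
    print(k,onz("side",S(*p),z))
for k,p,z in [("sleeve",(466,180),.118),("pivot",(352,87),.118),("A",(67,226),.092),("B",(326,93),.092),("near",(286,478),.092),("far",(545,303),.092)]:
    print(k,onz("scene",C(*p),z))
print("edge R", tri([ray("side",S(280,17)),ray("scene",C(345,283))]))
print("edge L", tri([ray("side",S(22,69)),ray("scene",C(743,44))]))
E
```

```text
sleeve [ 0.4538 -0.0287  0.118 ]
pivot [ 0.4668 -0.1557  0.118 ]
tip [0.4502 0.0024 0.118 ]
near [ 0.4696 -0.1911  0.092 ]
right [ 0.6597 -0.1719  0.092 ]
back [0.6407 0.0433 0.092 ]
left [0.4481 0.0282 0.092 ]
sleeve [ 0.4498 -0.0472  0.118 ]
pivot [ 0.4616 -0.1551  0.118 ]
A [ 0.6611 -0.1685  0.092 ]
B [ 0.4631 -0.1847  0.092 ]
near [0.6421 0.0582 0.092 ]
far [0.4538 0.0392 0.092 ]
edge R [0.6409 0.1126 0.3031]
edge L [0.4191 0.0926 0.3022]
```

```bash
cat >> h.py <<'E'
np.set_printoptions(precision=4,suppress=True)
yaw=np.deg2rad(5.1); u=np.array([np.cos(yaw),np.sin(yaw),0]); v=np.array([-np.sin(yaw),np.cos(yaw),0]); Z=np.array([0,0,1.])
piv=np.array([.4655,-.155,.118])
def toolq(t,flip=1):  # jaws along u; tilt t rotates about u from straight down toward +v
    x=np.sin(t)*v-np.cos(t)*Z; z=flip*u; y=np.cross(z,x)
    return R.from_matrix(np.column_stack([x,y,z])).as_quat()
def sleeve(th,rad=.118): return piv+rad*(np.cos(th)*v+np.sin(th)*Z)
E
python3 - <<'E'
from h import *
s=read_state(); m=R.from_quat(s['eef_rot']).as_matrix(); print(m); w=cams.camera_params('wrist'); print("cam in tool",m.T@(w['origin']-s['eef_pos'])); print(r.grip_depth)
print("lid hinge-ish rel",u,v)
for flip in (1,-1):
  for th in np.linspace(0,.94,4):
    row=[]
    for t in (-.3,0,.2,.4,.6,.94):
      q=toolq(t,flip); x=R.from_quat(q).as_matrix()[:,0]
      j=planner.ik(sleeve(th)+r.grip_depth*x,q); row.append(None if j is None else np.round(j,2).tolist())
    print(flip,round(th,2),[a is not None for a in row], row[1],row[3])
  print("cam y axis tool",R.from_quat(toolq(0,flip)).as_matrix()[:,1])
E
```

```text
[[-0.0003  0.9563  0.2925]
 [ 0.0008  0.2925 -0.9563]
 [-1.     -0.0001 -0.0009]]
cam in tool [-0.178   0.077  -0.0002]
0.0188
lid hinge-ish rel [0.996  0.0889 0.    ] [-0.0889  0.996   0.    ]
1 0.0 [True, True, True, True, True, True] [0.59, 0.33, -0.66, 2.1, 0.28, 0.8, -0.16] [0.79, 0.43, -0.63, 2.03, -0.18, 0.88, 0.41]
1 0.31 [True, True, True, True, True, True] [0.62, 0.27, -0.67, 2.07, 0.22, 0.88, -0.08] [0.82, 0.38, -0.64, 2.0, -0.2, 0.96, 0.41]
1 0.63 [True, True, True, True, True, True] [0.65, 0.22, -0.66, 2.03, 0.16, 0.95, 0.0] [0.86, 0.34, -0.65, 1.96, -0.2, 1.05, 0.43]
1 0.94 [True, True, True, True, True, True] [0.68, 0.19, -0.63, 1.99, 0.13, 1.0, 0.09] [0.92, 0.33, -0.67, 1.91, -0.19, 1.13, 0.45]
cam y axis tool [-0.0889  0.996   0.    ]
-1 0.0 [True, True, True, True, True, True] [-0.87, 0.48, 1.09, 2.14, -0.57, 0.85, -2.49] [0.36, 0.37, -0.11, 2.05, -0.43, 0.92, -2.5]
-1 0.31 [True, True, True, True, True, True] [-0.89, 0.37, 1.09, 2.11, -0.43, 0.9, -2.6] [0.37, 0.31, -0.1, 2.02, -0.41, 1.0, -2.53]
-1 0.63 [True, True, True, True, True, True] [-0.87, 0.3, 1.09, 2.07, -0.32, 0.96, -2.66] [0.39, 0.28, -0.09, 1.97, -0.39, 1.08, -2.54]
-1 0.94 [True, True, True, True, True, True] [-0.83, 0.26, 1.09, 2.03, -0.27, 1.01, -2.66] [0.41, 0.26, -0.06, 1.92, -0.38, 1.16, -2.52]
cam y axis tool [ 0.0889 -0.996   0.    ]
```

```bash
python3 - <<'E'
from h import *
import cv2
q=toolq(.35); x=R.from_quat(q).as_matrix()[:,0]
p=read_state()['eef_pos'].copy(); p[2]=.36
r.move_linear(p,max_speed=.3)
r.reach(sleeve(0)-.12*x,q)
s=read_state(); print(s['clock'],s['eef_pos'],s['joint_pos'])
im=cams.read_camera('wrist'); cv2.imwrite('pics/w1.png',im[:,:,::-1])
for k,X in [('sleeve',sleeve(0)),('piv',piv),('tip',sleeve(0,.156))]: print(k,proj('wrist',X))
E
```

```text
2.9583 [ 0.4588 -0.0794  0.2308] [ 0.8193  0.2413 -0.5631  1.8816 -0.216   1.1852  0.4434]
sleeve [260.3843 183.5277]
piv [260.5661 313.691 ]
tip [260.3281 143.3492]
```

View pics/w1.png

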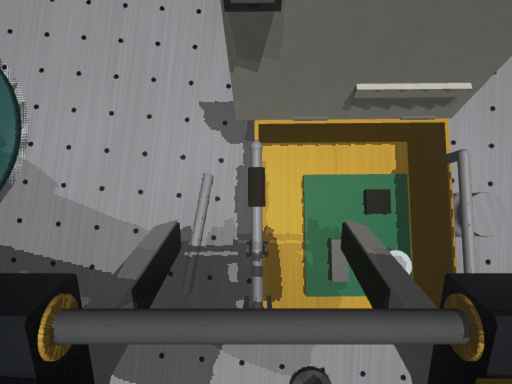

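The wrist view shows the sleeve at (257,187) and the tip at (256,144). The prediction was (260,183) and (260,143), so it is about 2.5 mm off across the rod. I'll shift by that and grasp.

```bash
sed -i 's/^piv=.*/piv=np.array([.4655,-.155,.118])-.0027*u-.0015*v/' h.py; python3 - <<'E'
from h import *
import cv2
q=toolq(.35); x=R.from_quat(q).as_matrix()[:,0]
r.grip(.06)
r.move_linear(sleeve(0,.117)-.05*x,rotation=q,max_speed=.15)
r.move_linear(sleeve(0,.117)+r.grip_depth*x,max_speed=.1)
print(read_state()['force'])
r.grip(.0,grip_force=15)
s=read_state(); print(s['clock'],s['grip_width'],s['force'],s['eef_pos'])
for n in('wrist','side'): cv2.imwrite(f'pics/{n}2.png',cams.read_camera(n)[:,:,::-1])
E
```

```text
[ 0.1122 -0.5767  0.4808]
5.9167 0.015573273986393004 [-4.7953 -0.6011 -0.2158] [ 0.451  -0.0338  0.1   ]
```

View pics/side2.png

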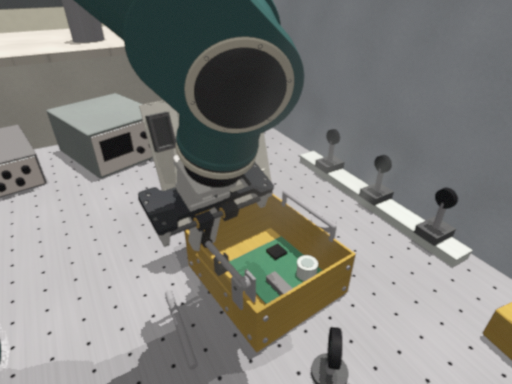

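The fingers have closed on the sleeve, with a 15.6 mm opening. Next I swing the rod up.

```bash
python3 - <<'E'
from h import *
import cv2
for th in np.linspace(0,.945,8)[1:]:
    t=.35+.55*th; q=toolq(t); x=R.from_quat(q).as_matrix()[:,0]
    r.move_linear(sleeve(th,.117)+r.grip_depth*x,rotation=q,max_speed=.08)
    s=read_state(); print(round(th,3),s['clock'],s['grip_width'],s['force'],s['eef_pos'])
    if np.linalg.norm(s['force'])>35: print("stop");break
for n in('scene','side'): cv2.imwrite(f'pics/{n}3.png',cams.read_camera(n)[:,:,::-1])
E
```

```text
0.135 6.3667 0.015580084473817172 [-5.2272 -0.4307 -0.2504] [ 0.451  -0.0335  0.1164]
0.27 6.7167 0.01519331334557836 [-4.9227  1.9661  0.0382] [ 0.4512 -0.0351  0.1326]
0.405 7.0667 0.015705030374046372 [-5.7327  1.9474  2.187 ] [ 0.4516 -0.0391  0.1483]
0.54 7.4167 0.015948216516062076 [-6.1739  1.9469  2.5932] [ 0.4522 -0.0451  0.1631]
0.675 7.7667 0.015440230995785877 [-6.39    1.9763  3.2711] [ 0.4529 -0.0531  0.177 ]
0.81 8.1167 0.015551293239258792 [-6.4508  1.4628  2.778 ] [ 0.4539 -0.0628  0.1896]
0.945 8.4667 0.015458993950474119 [-6.2662  1.5159  2.5598] [ 0.455  -0.0741  0.2006]
```

View pics/side3.png

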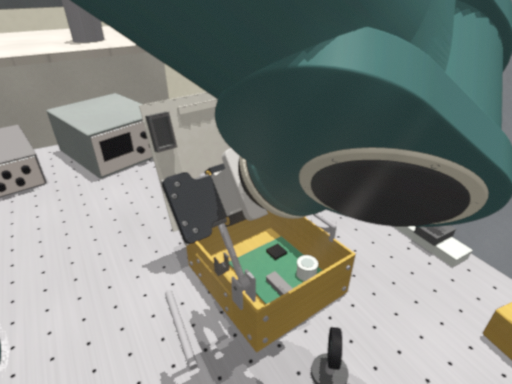

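The rod is rising in the grip, with its upper end near (225,228). There is no stop force yet, so I'll push on a little.

```bash
python3 - <<'E'
from h import *
for th in (.965,.985,1.005,1.025):
    q=toolq(.87); x=R.from_quat(q).as_matrix()[:,0]
    r.move_linear(sleeve(th,.117)+r.grip_depth*x,rotation=q,max_speed=.03)
    s=read_state(); tang=-np.sin(th)*v+np.cos(th)*Z
    print(th,s['clock'],s['grip_width'],s['force'],"tang",s['force']@tang)
    if s['force']@tang<-9: break
E
```

```text
0.965 8.8167 0.015779050757982683 [-5.502   4.1162 -1.6229] tang -4.69651500542444
0.985 9.0667 0.015545821850243944 [-4.1852  7.6754 -5.379 ] tang -9.654202495821364
```

The stop is felt at about 0.97 (−9.7 N tangential). Now I release, back off and look.

```bash
python3 - <<'E'
from h import *
import cv2
r.grip(.07)
s=read_state(); x=R.from_quat(s['eef_rot']).as_matrix()[:,0]
r.move_linear(s['eef_pos']-.1*x,max_speed=.12)
s=read_state(); print(s['clock'],s['eef_pos'],s['force'],s['joint_pos'])
for n in('scene','side','wrist'): cv2.imwrite(f'pics/{n}4.png',cams.read_camera(n)[:,:,::-1])
for n in('scene','wrist','side'):
  for th in (.77,.937): print(n,th,'tip',proj(n,sleeve(th,.156)),'sl',proj(n,sleeve(th)),'piv',proj(n,piv))
E
```

```text
11.0083 [ 0.4625 -0.1535  0.2675] [-0.5285 -0.106   0.212 ] [ 1.0784  0.557  -0.5952  1.6266 -0.4026  1.5641  0.6781]
scene 0.77 tip [290.3023 106.3113] sl [279.6405 110.1632] piv [252.2603 120.055 ]
scene 0.937 tip [283.8069  93.1867] sl [274.9256 100.7509] piv [252.2603 120.055 ]
wrist 0.77 tip [260.7705 143.5429] sl [260.7512 186.6574] piv [260.6961 309.4975]
wrist 0.937 tip [260.7643 147.2385] sl [260.7454 192.3183] piv [260.6961 309.4975]
side 0.77 tip [198.1655 181.7498] sl [208.7402 205.8306] piv [242.6749 283.1073]
side 0.937 tip [203.7281 177.1543] sl [213.3113 203.2249] piv [242.6749 283.1073]
```

View pics/side4.png

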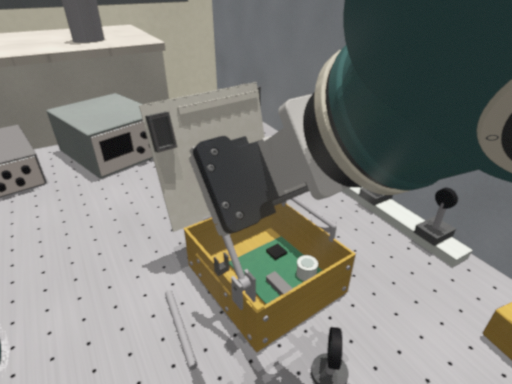

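View pics/scene4.png

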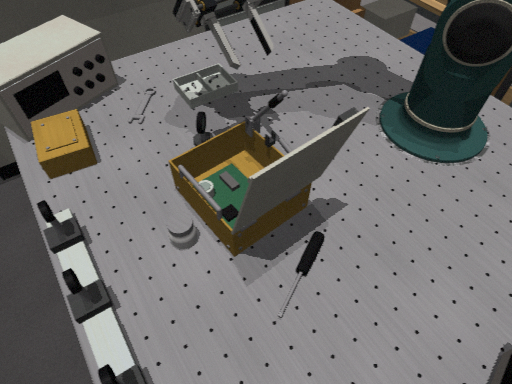

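View pics/wrist4.png

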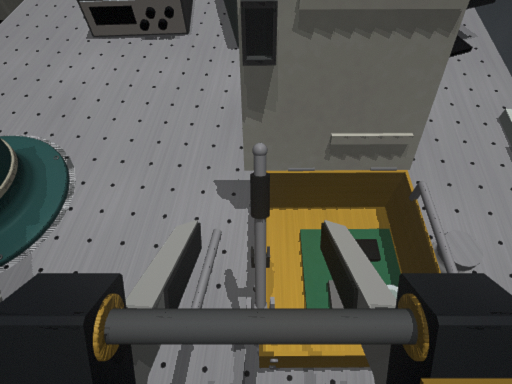

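The rod stands at its stop: in the scene view the tip is at (283,94), and the predicted position for 0.937 is (284,93). Next I go over and behind the lid with the fingers shut.

```bash
python3 - <<'E'
from h import *
import cv2
q=toolq(0)
E=np.array([.53,.1026,0])  # lid edge middle
P=lambda dv,z: E+dv*v+z*Z
j=planner.ik(P(.085,.26),q); print(j, planner.ik(P(-.15,.26),q))
r.move_linear(np.array([.47,-.17,.42]),rotation=toolq(.4),max_speed=.2)
r.grip(0.0)
print(read_state()['joint_pos'])
r.reach(P(.085,.42),q)
s=read_state(); print(s['clock'],s['eef_pos'],s['joint_pos'],s['force'])
for n in('scene','side'): cv2.imwrite(f'pics/{n}5.png',cams.read_camera(n)[:,:,::-1])
E
```

```text
[ 0.4921  0.4813 -1.1889  1.6984  0.4646  1.283  -0.7057] [ 0.5974  0.2888 -0.6865  1.7299  0.1955  1.1924 -0.0524]
[ 0.9873  0.2436 -0.6024  1.4688 -0.2174  1.6568  0.4765]
14.5667 [0.523  0.1859 0.4197] [ 0.4806  0.3448 -1.1647  1.4366  0.3155  1.565  -0.5767] [ 0.3964 -0.7393 -0.8872]
```

View pics/scene5.png

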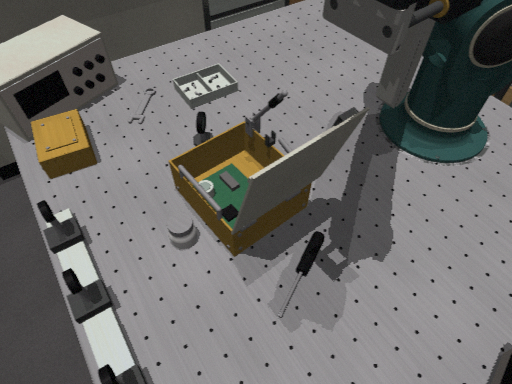

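View pics/side5.png

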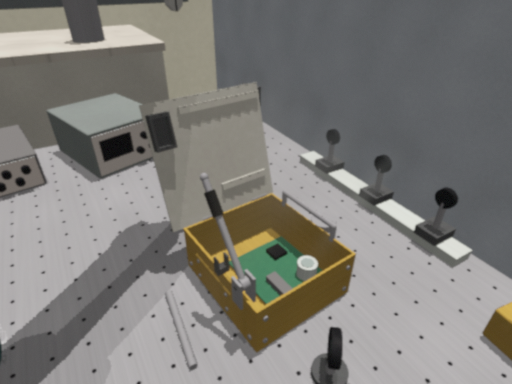

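Side view: rod tip at (203,177), again matching 0.937. The arm's elbow is swung out with joint 3 near its limit, so I'll switch to a straighter arm posture before lowering.

```bash
python3 - <<'E'
from h import *
import cv2
q=toolq(0)
E=np.array([.53,.1026,0]); P=lambda dv,z: E+dv*v+z*Z
r.movej([-.35,.2,0,1.4,0,1.54,.26])
print(read_state()['eef_pos'])
r.reach(P(.085,.42),q)
s=read_state(); print(s['clock'],s['eef_pos'],s['joint_pos'])
j=planner.ik(P(.085,.26),q); print(j)
im=cams.read_camera('scene'); cv2.imwrite('pics/scene6.png',im[:,:,::-1])
im=cams.read_camera('wrist'); cv2.imwrite('pics/wrist6.png',im[:,:,::-1])
E
```

```text
[0.5457 0.1665 0.4331]
16.65 [0.5227 0.187  0.4199] [-0.4252  0.1707  0.031   1.4642 -0.0052  1.507  -0.3028]
[-0.4214  0.2436  0.026   1.7263 -0.0068  1.1718 -0.3045]
```

View pics/scene6.png

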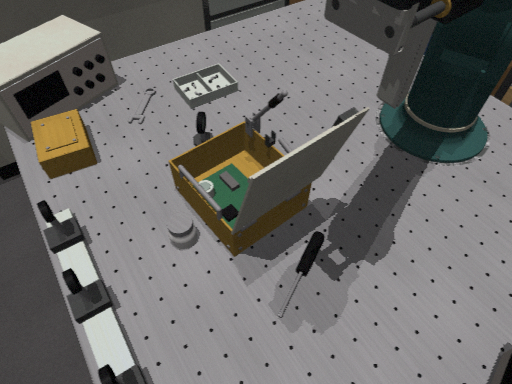

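View pics/wrist6.png

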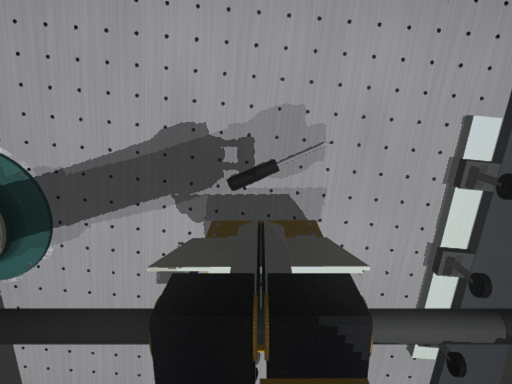

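The arm is now straight and behind the lid, and the wrist view shows the lid's top edge at row 268. Now I lower and push.

```bash
python3 - <<'E'
from h import *
import cv2
E=np.array([.53,.1026,0]); P=lambda dv,z: E+dv*v+z*Z
r.move_linear(P(.085,.26),max_speed=.15)
print(read_state()['force'])
for dv in (.04,.0,-.03,-.05,-.065,-.08,-.09):
    r.move_linear(P(dv,.26),max_speed=.09)
    s=read_state(); print(dv,s['clock'],s['force'])
    if np.linalg.norm(s['force'])>25: print('stop'); break
for n in('scene','side'): cv2.imwrite(f'pics/{n}7.png',cams.read_camera(n)[:,:,::-1])
E
```

```text
[-0.3363  0.3205  0.0137]
0.04 18.6167 [-0.8817  1.8682  0.0579]
0.0 19.2083 [-0.1551  1.1245 -0.2003]
-0.03 19.6917 [ 0.0083  0.8424 -0.4975]
-0.05 20.0667 [ 0.0204 -0.4201  0.4807]
-0.065 20.3833 [-0.7759  0.0955  0.1846]
-0.08 20.7 [-0.1689  1.2534  0.3213]
-0.09 20.9583 [-0.2235  0.2224  0.8863]
```

View pics/side7.png

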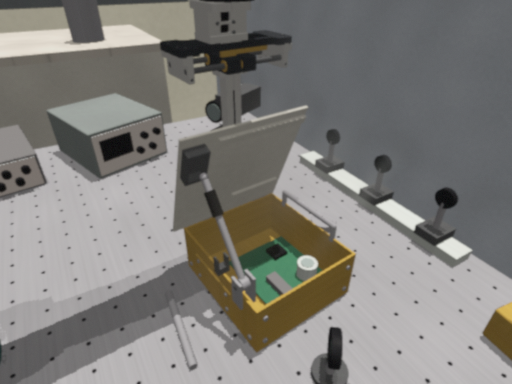

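View pics/scene7.png

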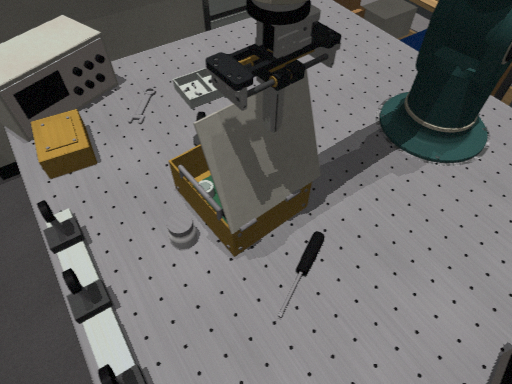

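The lid is sinking toward the rod, with its socket near (195,165) and the rod tip at (205,180). I'll wait, back the fingers off and check.

```bash
python3 - <<'E'
from h import *
import cv2
E=np.array([.53,.1026,0]); P=lambda dv,z: E+dv*v+z*Z
r.move_linear(P(-.06,.27),max_speed=.1)
r.dwell(1.5); cv2.imwrite('pics/side8.png',cams.read_camera('side')[:,:,::-1])
r.move_linear(P(.04,.40),max_speed=.15)
r.dwell(1.5)
for n in('scene','side'): cv2.imwrite(f'pics/{n}9.png',cams.read_camera(n)[:,:,::-1])
a,b=cv2.imread('pics/side8.png'),cv2.imread('pics/side9.png')
print(read_state()['clock'],read_state()['force'],cv2.absdiff(a,b)[170:340,150:360].max())
cv2.imwrite('pics/side9z.png',cv2.resize(b[90:340,130:370],None,fx=2.3,fy=2.3,interpolation=cv2.INTER_CUBIC))
h0=E-.063*v+.092*Z
for a_ in (.95,1.05,1.15):
  e=h0-.22*np.cos(a_)*v+.22*np.sin(a_)*Z
  print(a_,[ (n,proj(n,e-.111*u),proj(n,e+.111*u)) for n in('side','scene')])
E
```

```text
25.9167 [-0.2555 -0.0234 -0.2062] 96
0.95 [('side', array([198.6854, 173.5821]), array([327.498 , 132.3987])), ('scene', array([282.3291,  67.7667]), array([175.7379, 118.0838]))]
1.05 [('side', array([190.9693, 159.3016]), array([319.8946, 121.3972])), ('scene', array([289.6742,  66.6065]), array([180.7341, 118.3856]))]
1.15 [('side', array([183.2537, 146.4662]), array([311.8735, 111.5992])), ('scene', array([297.7724,  66.6611]), array([186.6466, 120.0956]))]
```

View pics/side9z.png

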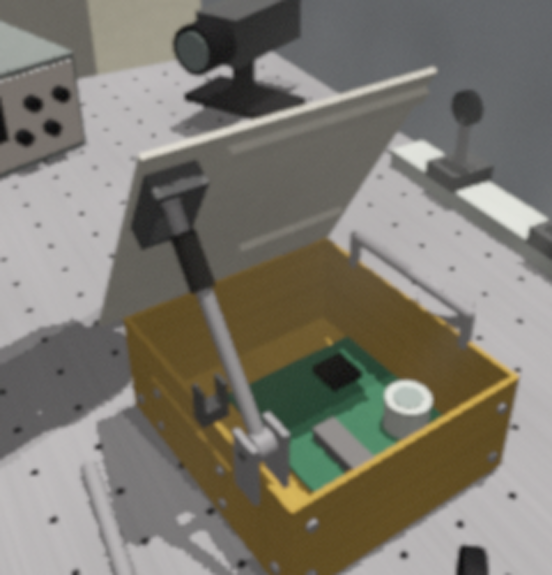

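View pics/scene9.png

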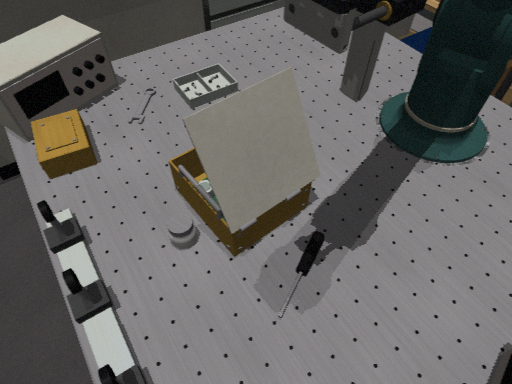

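The lid's near corner is at (191,158) in the side view, exactly the prediction for 1.05 rad, and the tip is inside the socket. The frame difference of 96 between `side8` and `side9` could just be the moving shadow, so I check stillness with the arm held before handing in.

```bash
python3 - <<'E'
from h import *
import cv2
a=cams.read_camera('side'); r.dwell(1.0); b=cams.read_camera('side')
d=cv2.absdiff(a,b); print(d.max(), read_state()['force'], read_state()['clock'])
if (d[80:340,130:370]>40).sum()<20: r.job_done(); print('handed in')
E
```

```text
12 [-0.4221 -0.2505  0.0866] 27.0167
the job is handed in; nothing more can be done
handed in
```

The prop rod is up at its stop and the lid rests half open on it, with the rod's tip in the slot. I handed the job in at about 27 s, inside the 51 s limit.

**What I did:** I pinched the rod's sleeve and swung it up until I felt the stop (about 9.7 N), then released it. I went over and behind the lid and pushed it past upright with the fingers shut, using about 2 N. It sank onto the rod by itself, and I backed the arm off clear.

**Last checks:**
- **Rod angle:** before the lid came down, the tip was within about 1 pixel of the predicted position for 0.937 rad in both the scene and side views.
- **Lid angle:** in the side view, the lid's corner matched the prediction for 1.05 rad to about 1 pixel.
- **Stillness:** two side pictures 1 s apart, with the arm still, differed by at most 12 grey levels. The wrist force was about 0.5 N, with the arm clear of everything.

**One check disagreed:** an earlier picture comparison showed a difference of 96 around the box. The arm was moving between those two pictures, so I put it down to the arm and its shadow. The repeat with the arm still did not show it.

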